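# Flip the stock tags on the bin racks

## Robot

A 6-joint arm with a two-finger parallel gripper is mounted at the origin on a cart in front of the work surface, level with it; the furniture and walls round the work are solid. World frame = base frame: x ahead of the robot, y to its left, z up, the work surface at z = 0. Lengths are in m, angles in rad, forces in N, time in s.
With the tool pointing down it reaches from about 0.35 to 0.975 m from the base axis. Payload 4.9 kg.
Tool frame: the origin (TCP) lies at the very end of the fingers, on their centre line; the grasp point (between the pads) lies 19 mm behind it; z points along the fingers, y is the line along which they close (so a half turn about z gives the same grasp; the last joint's range is limited). The gripper opens to 85 mm and grips with 20 to 120 N. Pads are 22 mm wide; open, the fingers measure 114 mm over their backs; the gripper's body (76 mm by 85 mm) begins 54 mm behind the grasp point. The pads swing forward as they close: fully open they stand 13 mm farther back than shut.
Start: joints at [1.002, 0.053, 1.613, -0, 1.476, -0.119], TCP at [0.272, 0.563, 0.231] pointing down, gripper open.
Joint ranges: [-3.01, 3.01], [-1.01, 2.22], [0.06, 2.58], [-1.02, 4.17], [0.09, 2.62], [-3.14, 3.14]. Speed limits (rad/s): [2.57, 2.57, 3.14, 3.14, 3.14, 3.14].

## Interface

Orientations are given as a unit quaternion [x, y, z, w].
In Python, from station import get_state, get_image, camera_params, job_done gives the robot as it stands. The module is installed in compiled form; this text tells all that it offers.
- The arm moves only by the tool arm_command, never from a script. Its argument "series" is a list of rows, each an object with "translation": the shift along the tool's x, y, z in cm, a list of three; "rotation": the turn, a rotation vector about the tool's x, y, z in degrees, a list of three; "claw": the gripper's target within -1 to 1 (shut at 1, half-way at 0, fully open at -1). A call has 1 to 20 rows; each row is the pose to reach, as a shift and turn from the pose commanded when the call began, along the tool's axes at that moment; what a row does not reach only later rows make up. A row lasts 1/12 s, in which the tool goes at most 41.7 mm and 7.16 degrees, less where a joint would pass 70% of its speed; a pose out of reach is approached as far as the arm can. A call with a gripper value outside its range is refused whole. The fingers move at their own pace and stop on an object; "force" is the grip in N (left out, the last holds). Time passes only in rows, so rows that repeat a pose let the fingers close. It gives the time, the measured TCP pose, the force, the opening and the grip force at its end, in the units of the state.
- get_state(): the state, without advancing time (a new reading comes with each control period).
- get_image(name): name is "side" or "top"; returns the picture (420x560x3 uint8, red, green, blue); there is no depth.
- camera_params(name): a dict with "intrinsics" (3x3 intrinsics, pixels), "k1" (the pictures are not rectified: a ray, as slopes to the right and down, at radius r is drawn at 1 + k1 r^2 times it, then the intrinsics apply), "rvec" (rotation vector, rad) and "tvec" (3), from world to camera coordinates, as OpenCV has them. Camera axes: x right, y down, z forward; pixel columns grow to the right and rows downward; lengths in m; the calibration is good to about 2 mm. A picture is of the moment at which its call begins. camera_params takes no time and is no camera call.
- job_done(): hands the job in; it is judged then, once.
The state is a dict: "t": time; "qpos": joint angles; "dq": joint speeds; "effort": joint torques, N m; "eef_pos": TCP position; "tcp_rot": TCP orientation; "ft_force": force on the tool from outside, world axes, zero at the start; "torque": the same for the moment, N m; "gripper_width": finger opening in m; "finger_force": force on a finger pad.
Only numpy, scipy, OpenCV 4.12 (cv2) and the standard library are available. Lean on these libraries where they do the work, as an engineer would, in place of code of your own. Each camera call takes 0.05 s, during which the arm holds its last target. There are 200 camera calls.

## Task

Bring the flip tags behind the parts bins up to date: every bin that holds parts must show the tag face with the round disc (tag tipped to the back, away from you), and every empty bin the face with the bar (tag tipped to the front, over its bin). With a fingertip push each wrong tag over its pivot until it rests on its other stop; leave the tags that are already right, the parts in the bins and everything else on the bench where they are.

Things in the scene. Friction and masses are not known exactly. Their poses are not given: they have to be found in the camera images.
- rack_a: Grey steel two-bay bin rack fixed on the bench. Origin: underside centre of its base plate (156 mm in x, 206 mm in y, 3 mm thick); x points from its bins (front, towards the robot) to its tags (back), y left, z up. Three 104 mm high brackets at y = -100, 0, +100 mm carry a 6 mm pivot rod along y at x = 48, z = 95 mm; a stop rod runs 11 mm before and one 13 mm behind it, lower.
- rack_b: A second rack just like rack_a; the two may stand in either place, slightly turned. Bins stand in front of the rod in the bays at y = +48 (left) and -48 mm (right), with one flip tag behind each. A tag's front face carries a raised disc 29 mm across (stocked), its back face a raised level bar 32 x 8 mm (reorder), both dark steel on bare aluminium.
- tag_a1 (a joint): Left tag of rack_a (pivot at x = 48, y = +48, z = 95 mm of the rack): plate 44 mm wide, 3 mm thick, its free edge (a free-turning 8 mm sleeve) 52 mm from the pivot. Rad: 0 upright, + tipped back (rack +x, disc up), - tipped to the front (over its bin, bar up). Rests by weight on a stop at +0.70 (edge 33 mm behind the rod, 40 above it) or -1.10 (46 before, 24 above); past 0 it falls on by itself.
- tag_a2 (a joint): Right tag of rack_a (pivot at x = 48, y = -48, z = 95 mm of the rack): plate 44 mm wide, 3 mm thick, its free edge (a free-turning 8 mm sleeve) 52 mm from the pivot. Rad: 0 upright, + tipped back (rack +x, disc up), - tipped to the front (over its bin, bar up). Rests by weight on a stop at +0.70 (edge 33 mm behind the rod, 40 above it) or -1.10 (46 before, 24 above); past 0 it falls on by itself.
- tag_b1 (a joint): Left tag of rack_b (pivot at x = 48, y = +48, z = 95 mm of the rack): plate 44 mm wide, 3 mm thick, its free edge (a free-turning 8 mm sleeve) 52 mm from the pivot. Rad: 0 upright, + tipped back (rack +x, disc up), - tipped to the front (over its bin, bar up). Rests by weight on a stop at +0.70 (edge 33 mm behind the rod, 40 above it) or -1.10 (46 before, 24 above); past 0 it falls on by itself.
- tag_b2 (a joint): Right tag of rack_b (pivot at x = 48, y = -48, z = 95 mm of the rack): plate 44 mm wide, 3 mm thick, its free edge (a free-turning 8 mm sleeve) 52 mm from the pivot. Rad: 0 upright, + tipped back (rack +x, disc up), - tipped to the front (over its bin, bar up). Rests by weight on a stop at +0.70 (edge 33 mm behind the rod, 40 above it) or -1.10 (46 before, 24 above); past 0 it falls on by itself.
- bin_1: Blue steel parts bin, 96 mm deep, 90 mm wide, walls 2 mm, back 50 mm and front lip 24 mm high, fixed in a bay of rack_a (x = -22 mm, z = 3 mm, and y = +48 or -48 mm in its frame; its tag is the one at the same y). It holds the three guide bushes bush_1 to bush_3. Origin: centre of its underside; axes as its rack.
- bin_2: Blue steel parts bin, 96 mm deep, 90 mm wide, walls 2 mm, back 50 mm and front lip 24 mm high, fixed in a bay of rack_a (x = -22 mm, z = 3 mm, and y = +48 or -48 mm in its frame; its tag is the one at the same y). It is empty. Origin: centre of its underside; axes as its rack.
- bin_3: Blue steel parts bin, 96 mm deep, 90 mm wide, walls 2 mm, back 50 mm and front lip 24 mm high, fixed in a bay of rack_b (x = -22 mm, z = 3 mm, and y = +48 or -48 mm in its frame; its tag is the one at the same y). It holds the four steel blocks block_1 to block_4. Origin: centre of its underside; axes as its rack.
- bin_4: Blue steel parts bin, 96 mm deep, 90 mm wide, walls 2 mm, back 50 mm and front lip 24 mm high, fixed in a bay of rack_b (x = -22 mm, z = 3 mm, and y = +48 or -48 mm in its frame; its tag is the one at the same y). It is empty. Origin: centre of its underside; axes as its rack.
- bush_1: Ground steel guide bush with a flange, 38 mm across and 42 mm high, standing loose in a bin. Origin: centre of its underside.
- bush_2: Ground steel guide bush with a flange, 38 mm across and 42 mm high, standing loose in a bin. Origin: centre of its underside.
- bush_3: Ground steel guide bush with a flange, 38 mm across and 42 mm high, standing loose in a bin. Origin: centre of its underside.
- block_1: Ground steel gauge block, 45 x 20 x 16 mm, lying loose in a bin. Origin: centre of its underside.
- block_2: Ground steel gauge block, 45 x 20 x 16 mm, lying loose in a bin. Origin: centre of its underside.
- block_3: Ground steel gauge block, 45 x 20 x 16 mm, lying loose in a bin. Origin: centre of its underside.
- block_4: Ground steel gauge block, 45 x 20 x 16 mm, lying loose in a bin. Origin: centre of its underside.
- screwdriver: Yellow-handled screwdriver, 198 mm long, loose on the bench as a bystander. Origin: centre of its underside.
- loupe: Black eye loupe, 37 mm across, 34 mm high, loose on the bench as a bystander. Origin: centre of its underside.
- t_key: T-handled hex key with red grip, 148 x 84 mm, 15 mm high, loose on the bench as a bystander. Origin: centre of its underside.
- brass_hammer: Small brass hammer, 219 mm long, 27 mm high, loose on the bench as a bystander. Origin: centre of its underside.
There are look-alikes about, which are no part of the job. Leave any turquoise look-alike of the bin_4 alone.

How it is judged:
By the outcome, as a careful person would: the job done as asked, in the order asked, and still so for the second after the job is handed in, with the robot touching nothing.
It also fails if it takes over 38 s, if anything falls off the work surface, if the arm or the gripper's body presses on something with over 40 N, if the wrist force passes 120 N, or if a joint passes its speed limit or range.

## Working session

There is one attempt and no reset: what is moved stays moved. The work goes in short steps, Python scripts to look and compute and a tool call to move; the robot and the scene stay as the last step left them, time stands still between calls to the robot, and variables do not carry over. Pictures are saved under pics/ and viewed, at most 10 in all, crops included, and the job is handed in when it is done.

Besides the shell and the picture viewer there is one more tool, called after "Emit:" by a JSON object that holds its "fn" and its "kwargs". arm_command: Moves the arm, as the interface text tells. Its arguments: {"type":"object","properties":{"series":{"type":"array"},"force":{"type":"number"}},"required":["series"]}

```bash
mkdir -p pics; python3 - <<'E'
from station import *
import cv2
for n in("side","top"):
    im=get_image(n);cv2.imwrite(f"pics/{n}0.png",im[:,:,::-1])
    print(n,camera_params(n))
print(get_state())
E
```

```text
side {'intrinsics': array([[442.94518707,   0.        , 273.78212696],
       [  0.        , 442.94518707, 205.50591151],
       [  0.        ,   0.        ,   1.        ]]), 'k1': -0.10175406839792958, 'rvec': array([ 1.96162916, -0.19296191,  0.15847028]), 'tvec': array([-0.59444307,  0.05462585,  1.86718537])}
top {'intrinsics': array([[423.80490281,   0.        , 271.74917967],
       [  0.        , 423.80490281, 201.02360716],
       [  0.        ,   0.        ,   1.        ]]), 'k1': 0.01788971239378953, 'rvec': array([ 2.1211919 , -2.15316541,  0.19540256]), 'tvec': array([-0.21414256,  0.53571621,  1.38285385])}
{'t': 0.1, 'qpos': array([ 1.00201431e+00,  5.32869384e-02,  1.61415965e+00,  4.08404087e-06,
        1.47599704e+00, -1.18998509e-01]), 'dq': array([ 0.00070471, -0.00014082, -0.00300764, -0.00044861, -0.00156165,
        0.00146298]), 'effort': array([ 8.55388225e-04, -3.94896662e+01, -3.71367109e+01, -1.21076264e-04,
        3.85542095e-03, -2.97869633e-05]), 'eef_pos': array([0.2714236 , 0.56236103, 0.23018661]), 'tcp_rot': array([ 2.23000939e-01,  9.74817791e-01, -8.70614067e-04, -3.13943381e-04]), 'ft_force': array([ 0.74348818, -0.28131202,  0.26729897]), 'torque': array([0.00110682, 0.00138367, 0.00513886]), 'finger_force': 0.0, 'gripper_width': 0.08543571706921094}
```

View pics/top0.png

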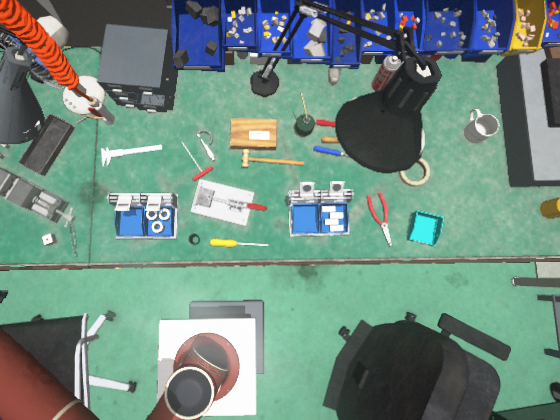

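View pics/side0.png

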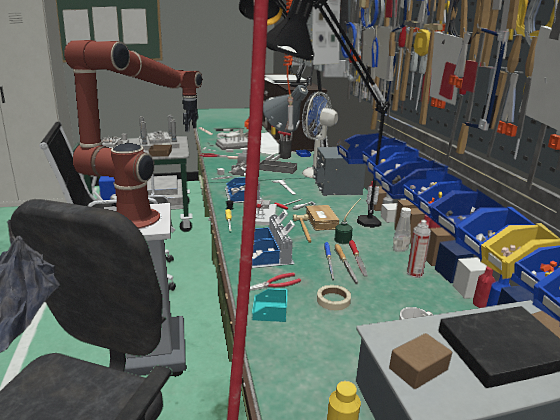

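```bash
cat > h.py <<'E'
import numpy as np,cv2
from station import *
def ray(n,uv):
    p=camera_params(n);K=p['intrinsics'];R=cv2.Rodrigues(p['rvec'])[0]
    d=cv2.undistortPoints(np.array([[uv]],float),K,np.array([p['k1'],0,0,0,0]))[0,0]
    return -R.T@p['tvec'],R.T@np.array([d[0],d[1],1])
def onz(n,uv,z):
    c,d=ray(n,uv);return (c+d*(z-c[2])/d[2])
def proj(n,P):
    p=camera_params(n);return cv2.projectPoints(np.array(P,float).reshape(-1,3),p['rvec'],p['tvec'],p['intrinsics'],np.array([p['k1'],0,0,0,0]))[0][:,0]
E
python3 - <<'E'
from h import *
t=cv2.imread("pics/top0.png")
a=cv2.resize(t[170:250,100:190],None,fx=6,fy=6,interpolation=2);b=cv2.resize(t[170:250,275:365],None,fx=6,fy=6,interpolation=2)
c=np.hstack([a,b]);c=cv2.resize(c,(800,356),interpolation=3)
cv2.imwrite("pics/c.png",c)
hsv=cv2.cvtColor(t,cv2.COLOR_BGR2HSV)
m=cv2.inRange(hsv,(100,120,60),(125,255,255));m[:185]=0;m[250:]=0
n,l,s,ce=cv2.connectedComponentsWithStats(m)
for i in range(1,n):
    if s[i,4]>100:print(s[i],ce[i],onz("top",ce[i],0.015).round(3))
E
```

```text
[292 203  38  31 941] [308.90648247 218.48352816] [ 0.475 -0.349  0.015]
[329 202  20  30 200] [342.37  214.295] [ 0.488 -0.464  0.015]
[119 206  54  30 918] [140.22984749 223.5795207 ] [0.466 0.226 0.015]
```

View pics/c.png

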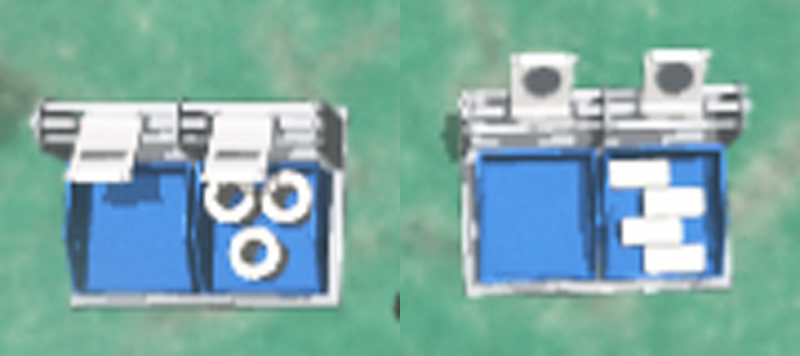

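```bash
cat > g.py <<'E'
from h import *
def o(x,y,bx):k=400/90;return (bx+x/k-.4,170+y/k-.4)
def C(*a): return onz("top",o(*a[:3]),a[3])
racks={}
for nm,bx,off,fl,fr,pts in (("a",100,0,(70,305),(340,303),{'tip1':(100,178,.119),'tip2':(237,178,.119)}),
                     ("b",275,400,(469,295),(730,290),{'tip1':(543,55,.135),'tip2':(677,52,.135)})):
    L=C(fl[0]-off,fl[1],bx,.002);R=C(fr[0]-off,fr[1],bx,.002)
    e=(L-R)[:2];w=np.linalg.norm(e);yaw=np.arctan2(-e[0],e[1])
    ex=np.array([np.cos(yaw),np.sin(yaw)]);ey=np.array([-ex[1],ex[0]])
    org=(L+R)[:2]/2+.078*ex
    racks[nm]=(org,ex,ey)
    print(nm,"width",w.round(3),"yaw deg",np.degrees(yaw).round(1),"origin",org.round(3))
    for k,(x,y,z) in pts.items():
        P=C(x-off,y,bx,z)[:2]; q=P-org;print(k,P.round(3),"rack",(q@ex).round(3),(q@ey).round(3))
E
python3 - <<'E'
from g import *
c1,d1=ray("top",(380,130));c2,d2=ray("side",(290,38))
A=np.stack([d1,-d2],1);s=np.linalg.lstsq(A,c2-c1,rcond=None)[0];print("lamp",c1+d1*s[0],c2+d2*s[1])
s=get_state();from scipy.spatial.transform import Rotation as Ro
print(Ro.from_quat(s['tcp_rot']).as_matrix().round(3))
im=cv2.imread("pics/top0.png")
for n,(org,ex,ey) in racks.items():
    def W(x,y,z):return [*(org+ex*x+ey*y),z]
    pts=[W(48,0,0)]*0+[W(sx*.078,sy*.103,0.002) for sx in(-1,1) for sy in(-1,1)]+[W(.048,y,.104) for y in(-.1,0,.1)]+[W(.048+dx,y,.095+dz) for y in(.07,.026,-.026,-.07) for dx,dz in(((-.046,.024),) if n=='a' else ((.033,.04),))]
    for u in proj("top",pts):
        q=u; 
        racks.setdefault('px',[]).append(q)
z=cv2.resize(im[170:250,100:370],None,fx=2.96,fy=2.96,interpolation=cv2.INTER_CUBIC)
a=cv2.resize(im[165:250,100:190],None,fx=6,fy=6,interpolation=2);b=cv2.resize(im[165:250,275:365],None,fx=6,fy=6,interpolation=2)
for q in racks['px']:
    for I,bx in((a,100),(b,275)):
        cv2.circle(I,tuple(int(v) for v in((q[0]-bx+.5)*6,(q[1]-165+.5)*6)),3,(0,0,255),-1)
cv2.imwrite("pics/d.png",cv2.resize(np.hstack([a,b]),(800,378)))
E
```

```text
a width 0.206 yaw deg -0.5 origin [0.496 0.209]
tip1 [0.499 0.254] rack 0.002 0.045
tip2 [0.498 0.157] rack 0.002 -0.052
b width 0.202 yaw deg 0.3 origin [ 0.496 -0.385]
tip1 [ 0.577 -0.334] rack 0.082 0.05
tip2 [ 0.578 -0.43 ] rack 0.082 -0.046
lamp [ 0.53872916 -0.40756678  0.73649409] [ 0.55422015 -0.41125428  0.7429083 ]
[[-0.901  0.435 -0.001]
 [ 0.435  0.901 -0.002]
 [ 0.    -0.002 -1.   ]]Traceback (most recent call last):
  File "<stdin>", line 7, in <module>
RuntimeError: dictionary changed size during iteration
```

Emit:
{"fn": "arm_command", "kwargs": {"series": [{"translation": [-3,-2.4,0],"rotation": [0,0,-2],"claw": 1},{"translation": [-6,-5,0],"rotation": [0,0,-5],"claw": 1},{"translation": [-9,-7.4,0],"rotation": [0,0,-8],"claw": 1},{"translation": [-12,-9.8,0.5],"rotation": [0,0,-11],"claw": 1},{"translation": [-15,-12.2,1],"rotation": [0,0,-14],"claw": 1},{"translation": [-18,-14.6,1.5],"rotation": [0,0,-17],"claw": 1},{"translation": [-21,-17,2],"rotation": [0,0,-20],"claw": 1},{"translation": [-24,-19.4,2.5],"rotation": [0,0,-23],"claw": 1},{"translation": [-27,-21.8,3],"rotation": [0,0,-25.8],"claw": 1},{"translation": [-30,-24.2,3.1],"rotation": [0,0,-25.8],"claw": 1},{"translation": [-33,-26.6,3.1],"rotation": [0,0,-25.8],"claw": 1},{"translation": [-34.8,-28.2,3.1],"rotation": [0,0,-25.8],"claw": 1},{"translation": [-34.8,-28.2,3.1],"rotation": [0,0,-25.8],"claw": 1},{"translation": [-34.8,-28.2,3.1],"rotation": [0,0,-25.8],"claw": 1},{"translation": [-34.8,-28.2,3.1],"rotation": [0,0,-25.8],"claw": 1},{"translation": [-34.8,-28.2,3.1],"rotation": [0,0,-25.8],"claw": 1}]}}

```text
t: 1.43
eef_pos: [0.462, 0.1584, 0.2001]
tcp_rot: [-0.001, 1.0, 0.0, -0.0]
ft_force: [-0.3, -0.4, -0.1]
gripper_width: -0.0001
finger_force: 0.0
```

```bash
python3 - <<'E'
from h import *
from scipy.spatial.transform import Rotation as Ro
s=get_state();print(s['t'],s['qpos'],s['eef_pos'],s['gripper_width'],s['ft_force']);print(Ro.from_quat(s['tcp_rot']).as_matrix().round(3))
im=get_image("top")[:,:,::-1]
cv2.imwrite("pics/e.png",cv2.resize(im[160:260,90:210],None,fx=5,fy=5,interpolation=2))
print(proj("top",[.463,.157,.2]))
E
```

```text
1.4333 [ 1.77693389e-01 -2.62257047e-01  1.95682157e+00  3.22070779e-04
  1.44754706e+00 -1.39500249e+00] [0.46199384 0.15844614 0.20005868] -8.584248991669078e-05 [-0.31137781 -0.38807209 -0.12935984]
[[-1.    -0.002 -0.001]
 [-0.002  1.     0.   ]
 [ 0.001  0.    -1.   ]]
[[145.18853792 217.04441572]]
```

View pics/e.png

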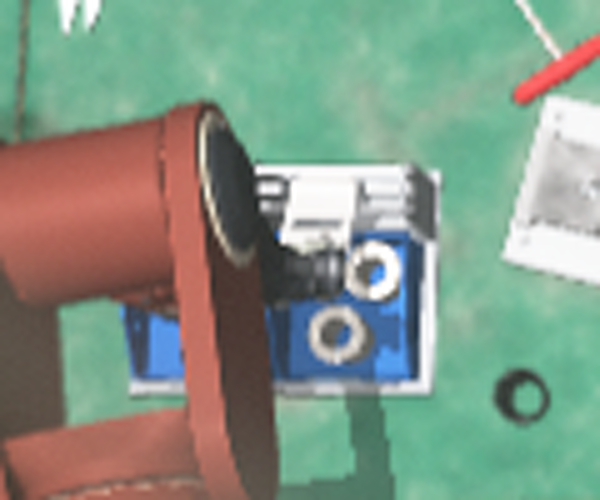

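Emit:
{"fn": "arm_command", "kwargs": {"series": [{"translation": [0,0,3],"rotation": [0,0,0],"claw": 1},{"translation": [0,0,6],"rotation": [0,0,0],"claw": 1},{"translation": [0,0,8.5],"rotation": [0,0,0],"claw": 1},{"translation": [0,0,9.4],"rotation": [0,0,0],"claw": 1},{"translation": [0,0,9.4],"rotation": [0,0,0],"claw": 1},{"translation": [-1,0,9.4],"rotation": [0,0,0],"claw": 1},{"translation": [-2,0,9.4],"rotation": [0,0,0],"claw": 1},{"translation": [-2.7,0,9.3],"rotation": [0,0,0],"claw": 1},{"translation": [-3.4,0,9.1],"rotation": [0,0,0],"claw": 1},{"translation": [-4.1,0,8.8],"rotation": [0,0,0],"claw": 1},{"translation": [-4.8,0,8.5],"rotation": [0,0,0],"claw": 1},{"translation": [-5.5,0,8.2],"rotation": [0,0,0],"claw": 1},{"translation": [-6.2,0,7.9],"rotation": [0,0,0],"claw": 1},{"translation": [-6.9,0,7.6],"rotation": [0,0,0],"claw": 1},{"translation": [-7.5,0,7.3],"rotation": [0,0,0],"claw": 1},{"translation": [-8.1,0,7],"rotation": [0,0,0],"claw": 1},{"translation": [-8.6,0,7],"rotation": [0,0,0],"claw": 1},{"translation": [-8.6,0,7],"rotation": [0,0,0],"claw": 1},{"translation": [-8.6,0,7],"rotation": [0,0,0],"claw": 1}]}}

```text
t: 3.07
eef_pos: [0.5485, 0.1576, 0.1301]
tcp_rot: [-0.0, 1.0, -0.0, -0.0]
ft_force: [-1.0, 0.4, -0.0]
gripper_width: 0.0001
finger_force: 0.0
```

Emit:
{"fn": "arm_command", "kwargs": {"series": [{"translation": [1,0,-2],"rotation": [0,0,0],"claw": 1},{"translation": [1.5,0,-4.5],"rotation": [0,0,0],"claw": 1},{"translation": [1,-1.5,-7],"rotation": [0,0,0],"claw": 1},{"translation": [0,-5,-7.5],"rotation": [0,0,0],"claw": 1},{"translation": [-1,-9,-7.5],"rotation": [0,0,0],"claw": 1},{"translation": [-2,-13,-7.5],"rotation": [0,0,0],"claw": 1},{"translation": [-3,-17,-7.5],"rotation": [0,0,0],"claw": 1},{"translation": [-4,-21,-7.5],"rotation": [0,0,0],"claw": 1},{"translation": [-5,-25,-7.5],"rotation": [0,0,0],"claw": 1},{"translation": [-6,-29,-7.5],"rotation": [0,0,0],"claw": 1},{"translation": [-6.7,-33,-7.5],"rotation": [0,0,0],"claw": 1},{"translation": [-6.7,-37,-7.5],"rotation": [0,0,0],"claw": 1},{"translation": [-6.7,-41,-7.5],"rotation": [0,0,0],"claw": 1},{"translation": [-6.7,-45,-7.5],"rotation": [0,0,0],"claw": 1},{"translation": [-6.7,-48,-7.5],"rotation": [0,0,0],"claw": 1},{"translation": [-6.7,-49.2,-7.5],"rotation": [0,0,0],"claw": 1},{"translation": [-6.7,-49.2,-7.5],"rotation": [0,0,0],"claw": 1},{"translation": [-6.7,-49.2,-7.5],"rotation": [0,0,0],"claw": 1}]}}

```text
t: 4.57
eef_pos: [0.6155, -0.3337, 0.2047]
tcp_rot: [0.0, 1.0, 0.001, -0.0]
ft_force: [-0.6, 0.7, -0.2]
gripper_width: -0.0004
finger_force: 0.0
```

```bash
python3 - <<'E'
from h import *
s=get_state();print(s['t'],s['qpos'],s['eef_pos'],s['tcp_rot'],s['ft_force'])
im=get_image("top")[:,:,::-1]
cv2.imwrite("pics/f.png",cv2.resize(im[150:260,100:370],None,fx=2.9,fy=2.9,interpolation=2))
E
```

```text
4.5667 [-6.03377929e-01  2.42554790e-01  1.44765582e+00  7.90193087e-04
  1.45282094e+00 -2.17425434e+00] [ 0.61546861 -0.33374595  0.20474231] [ 6.74239578e-06  9.99999664e-01  7.31292828e-04 -3.69771344e-04] [-0.64500329  0.65754006 -0.21627658]
```

View pics/f.png

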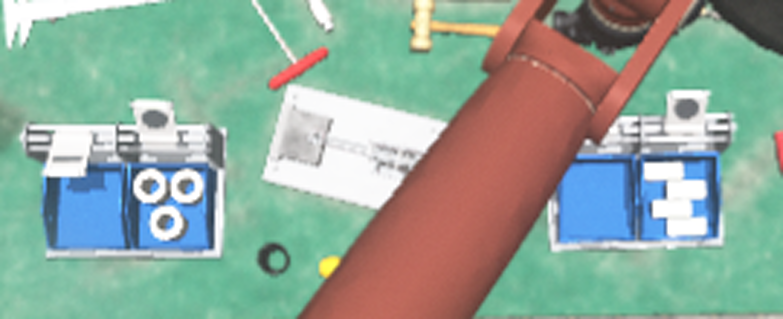

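Emit:
{"fn": "arm_command", "kwargs": {"series": [{"translation": [0,0,3],"rotation": [0,0,0],"claw": 1},{"translation": [0,0,6],"rotation": [0,0,0],"claw": 1},{"translation": [0,0,8],"rotation": [0,0,0],"claw": 1},{"translation": [0,0,8.3],"rotation": [0,0,0],"claw": 1},{"translation": [0,0,8.3],"rotation": [0,0,0],"claw": 1},{"translation": [1,0,8.3],"rotation": [0,0,0],"claw": 1},{"translation": [2,0,8.3],"rotation": [0,0,0],"claw": 1},{"translation": [2.7,0,8.2],"rotation": [0,0,0],"claw": 1},{"translation": [3.4,0,8.1],"rotation": [0,0,0],"claw": 1},{"translation": [4.1,0,8],"rotation": [0,0,0],"claw": 1},{"translation": [4.8,0,7.9],"rotation": [0,0,0],"claw": 1},{"translation": [5.5,0,7.8],"rotation": [0,0,0],"claw": 1},{"translation": [6.2,0,7.6],"rotation": [0,0,0],"claw": 1},{"translation": [6.8,0,7.5],"rotation": [0,0,0],"claw": 1},{"translation": [7.2,0,7.5],"rotation": [0,0,0],"claw": 1},{"translation": [7.6,0,7.5],"rotation": [0,0,0],"claw": 1},{"translation": [7.6,0,7.5],"rotation": [0,0,0],"claw": 1},{"translation": [7.6,0,7.5],"rotation": [0,0,0],"claw": 1}]}}

```text
t: 6.12
eef_pos: [0.5396, -0.3344, 0.1302]
tcp_rot: [-0.0, 1.0, 0.0, 0.0]
ft_force: [0.8, -0.4, 0.3]
gripper_width: 0.0001
finger_force: 0.0
```

Emit:
{"fn": "arm_command", "kwargs": {"series": [{"translation": [-1,0,-2],"rotation": [0,0,0],"claw": 1},{"translation": [-1.5,0,-5],"rotation": [0,0,0],"claw": 1},{"translation": [-1.5,1,-8],"rotation": [0,0,0],"claw": 1},{"translation": [-1,4,-10],"rotation": [0,0,0],"claw": 1},{"translation": [0,8,-10],"rotation": [0,0,0],"claw": 1},{"translation": [1,12,-10],"rotation": [0,0,0],"claw": 1},{"translation": [2,16,-10],"rotation": [0,0,0],"claw": 1},{"translation": [3,20,-10],"rotation": [0,0,0],"claw": 1},{"translation": [4,24,-10],"rotation": [0,0,0],"claw": 1},{"translation": [4,26,-10],"rotation": [0,0,0],"claw": 1},{"translation": [4,26,-10],"rotation": [0,0,0],"claw": 1},{"translation": [4,26,-10],"rotation": [0,0,0],"claw": 1},{"translation": [4,26,-10],"rotation": [0,0,0],"claw": 1}]}}

```text
t: 7.2
eef_pos: [0.4999, -0.0748, 0.2304]
tcp_rot: [-0.0, 1.0, -0.0, 0.0]
ft_force: [0.1, -0.4, -0.7]
gripper_width: -0.0001
finger_force: 0.0
```

```bash
python3 - <<'E'
from h import *
im=get_image("top")[:,:,::-1]
cv2.imwrite("pics/g.png",cv2.resize(im[150:260,100:370],None,fx=2.9,fy=2.9,interpolation=2))
E
```

```text
(no output)
```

View pics/g.png

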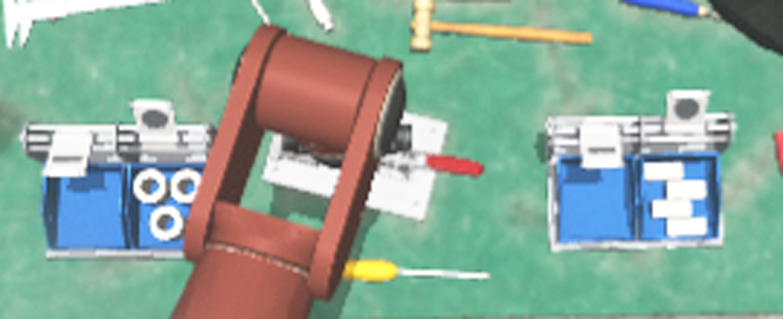

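The picture shows tag a1 with the bar at (68,155), a2 with the disc at (155,118), b1 with the bar at (600,148) and b2 with the disc at (688,105). All four now match their bins, and the parts are where they were.

```bash
python3 -c "from station import *;print(job_done())"
```

```text
the job is handed in; nothing more can be done
None
```

The job is handed in: I pushed the right tag of rack_a back to its disc and the left tag of rack_b forward to its bar, and the last picture showed all four tags matching their bins.

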